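# Knock a snug reagent bottle out of its holder on the knock-out stand

## Task

The red-capped bottle sits snug in the grey holder with its cap flush, so it cannot be gripped: set the holder onto the knock-out stand so that both dowel pins come up through the holes in its foot, and press it down flat and fully home so that the stand's middle post pokes the bottle up from below. Then lift the bottle out by its cap and stand it upright in the red tray, without tipping it or disturbing the bottles already in the tray. Leave the holder seated on the stand.

Things in the scene. Friction and masses are not known exactly. Their poses are not given: they have to be found in the camera images.
- holder: Loose bottle holder, 0.4 to 0.6 kg. Origin: centre of its underside, z up. Light grey block 62 mm in x, 84 mm in y, z = 12 to 96 mm, dark grip ribs on its faces x = +-31 mm (grip across these 62 mm), on an aluminium foot 70 mm in x, 150 mm in y, 12 mm thick, that projects at both y ends and has a 13 mm pin hole right through at y = +-62 mm. Works either way round (half turn).
- hole_a (a point): Centre of the dowel hole at y = +62 mm of the holder, on its underside.
- hole_b (a point): Centre of the dowel hole at y = -62 mm of the holder, on its underside.
- bottle: Brown reagent bottle, 43 mm diameter, 84 mm tall, 0.11 kg, red screw cap 31 mm in diameter and 17 mm high (67 to 84 mm above its base). Origin: centre of its base, z up. Starts in the holder's bore, base on the bore floor, cap level with the holder's top. With the holder home on the stand it stands 30 mm higher and can be drawn straight up by the cap.
- stand: Knock-out stand, fixed. Origin: centre of its underside on the bench, z up. Aluminium plate 100 mm in x, 180 mm in y, top at z = 15 mm. Two upright steel dowel pins of 10 mm diameter with tapered tips stand at y = +-62 mm, up to z = 75 mm; midway between them a post of 17 mm diameter with a white tip rises to z = 57 mm.
- stand_seat (a point): Centre of the stand's plate, on its top face: the holder's origin lies here when the holder is home.
- pin_a_tip (a point): Tip of the stand's pin at y = +62 mm.
- pin_b_tip (a point): Tip of the stand's pin at y = -62 mm.
- tray: Shallow red tray with a white floor, fixed, 214 mm in x by 390 mm in y, rim 27 mm high. Origin: centre of its underside, z up; its floor is 2 mm thick, flat within 90 mm in x and 175 mm in y of the centre. The half at positive y is empty; three bottles stand in the half at negative y, the nearest of them at y = -50 mm.
- amber_bottle: Brown bottle with a blue cap standing in the tray, 57 mm diameter, 112 mm tall; a bystander. Origin: centre of its base.
- clear_bottle: Clear bottle with a blue cap standing in the tray, 56 mm diameter, 104 mm tall; a bystander. Origin: centre of its base.
- dropper_bottle: Small brown long-necked flask without a cap standing in the tray, 35 mm diameter, 72 mm tall; a bystander. Origin: centre of its base.
- bore_mouth (a point): Centre of the holder's top, 96 mm above its origin: blue-ringed mouth of the 46 mm bore, whose floor is 12 mm above the origin; a 25 mm access hole goes on down through floor and foot. Grip the holder near the top, as the bottle will rise 30 mm out of this mouth, between the fingers.
- plunger_line (a point): Point on the bore axis 26 mm above the holder's origin, level with three hidden spring plungers (brass screws outside) that grip the bottle with about 7 N each. While the post pushes the bottle up the holder resists being pressed down with some 5 to 15 N; let go part-way, it may sink only slowly. Once the bottle has risen 20 mm in the bore it is past the plungers and free.

How it is judged:
By the outcome, as a careful person would: the job done as asked, in the order asked, and still so for the second after the job is handed in, with the robot touching nothing.
It also fails if it takes over 58 s, if anything falls off the work surface, if the arm or the gripper's body presses on something with over 40 N, if the wrist force passes 120 N, or if a joint passes its speed limit or range.

## Robot

A 7-joint arm with a two-finger parallel gripper is mounted at the origin on a cart in front of the work surface, level with it; the furniture and walls round the work are solid. World frame = base frame: x ahead of the robot, y to its left, z up, the work surface at z = 0. Lengths are in m, angles in rad, forces in N, time in s.
With the tool pointing down it reaches from about 0.425 to 0.875 m from the base axis. Payload 4.7 kg.
Tool frame: the origin (TCP) lies on the centre line of the jaws, within the pads' length; the fingertips stand 17 mm ahead of it and the grasp point (between the pads) lies 2 mm behind it; y points along the fingers, z is the direction in which the jaws open and shut, and the axes are right-handed (so a half turn about y gives the same grasp; the last joint's range is limited). The gripper opens to 87 mm and grips with 3 to 60 N. Pads are 19 mm wide; open, the fingers measure 117 mm over their backs; the gripper's body (75 mm by 190 mm) begins 51 mm behind the grasp point.
Start: joints at [1.201, 0.321, -0.07, 1.45, 0.023, 1.371, -0.057], TCP at [0.243, -0.603, 0.208] pointing down, gripper open.
Joint ranges: [-2.86, 2.86], [-0.3, 2.09], [-1.38, 1.24], [0.06, 2.45], [-1.56, 4.7], [0.09, 2.05], [-2.69, 2.69]. Speed limits (rad/s): [2.57, 2.57, 3.14, 3.14, 3.14, 3.14, 3.14].

## Interface

Orientations are given as a unit quaternion [x, y, z, w].
In Python, from rig import manip, capture, camera_model gives the robot as it stands.
- The arm moves only by the shell command python3 -m pendant 'ROWS' [OPENING] [FORCE]. ROWS is JSON, a list of rows, each a list of 2 entries, a list of its own where there are three numbers: the shift along the world's x, y, z in cm, then the turn about the world's z in rad. In form: [[[tx, ty, tz], twist], ...]. A call has 1 to 10 rows; each row shifts and turns the commanded pose from where the row before left it; what a row does not reach is not made up. A row lasts 1/10 s, in which the tool goes at most 50 mm and 8.59 degrees, less where a joint would pass 70% of its speed; a pose out of reach is approached as far as the arm can. A call is refused whole if a number of a shift passes 5 or a number of a turn 0.15, either way. A call with a gripper value outside its range is refused whole. OPENING is the finger opening in cm, from 0 to 8.7, set as the call begins (- or left out, the last holds). The fingers move at their own pace and stop on an object; FORCE is the grip in N (left out, the last holds). Time passes only in rows, so rows that do not move let the fingers close. It gives the time, the measured TCP pose, the force and the opening at its end, in the units of the state.
- manip.get_state(): the state, without advancing time (a new reading comes with each control period).
- capture(name): name is "scene" or "top"; returns the picture (480x640x3 uint8, red, green, blue); there is no depth.
- camera_model(name): a dict with "K" (3x3 intrinsics, pixels), "R" (3x3) and "t" (3): a world point X has camera coordinates R X + t. Camera axes: x right, y down, z forward; pixel columns grow to the right and rows downward; lengths in m; the calibration is good to about 2 mm. A picture is of the moment at which its call begins. camera_model takes no time and is no camera call.
- manip.sign_off(): hands the job in, once; it reports no verdict.
The state is a dict: "clock": time; "joint_positions": joint angles; "qvel": joint speeds; "joint_efforts": joint torques, N m; "eef_pos": TCP position; "tcp_rot": TCP orientation; "contact_force": force on the tool from outside, world axes, zero at the start; "moment": the same for the moment, N m; "grip_width": finger opening in m.
Only numpy, scipy, OpenCV 4.12 (cv2) and the standard library are available. Lean on these libraries where they do the work, as an engineer would, in place of code of your own. Each camera call takes 0.05 s, during which the arm holds its last target.

## Working session

There is one attempt and no reset: what is moved stays moved. The work goes in short steps, Python scripts to look and compute and a shell command to move; the robot and the scene stay as the last step left them, time stands still between calls to the robot, and variables do not carry over. Pictures are saved under pics/ and viewed, and the job is handed in when it is done.

```bash
ls; mkdir -p pics; python3 - <<'E'
from rig import manip,capture,camera_model
import cv2
for n in("scene","top"):
    cv2.imwrite(f"pics/{n}0.png",cv2.cvtColor(capture(n),cv2.COLOR_RGB2BGR)); print(n,camera_model(n))
print(manip.get_state())
E
```

```text
pics
scene {'K': array([[477.70067884,   0.        , 320.27403805],
       [  0.        , 477.70067884, 238.09248941],
       [  0.        ,   0.        ,   1.        ]]), 'R': array([[-0.68095529, -0.73223331,  0.01158726],
       [-0.35039753,  0.31188392, -0.88314777],
       [ 0.64305634, -0.6054443 , -0.46895175]]), 't': array([0.29083531, 0.26915579, 1.00294901])}
top {'K': array([[467.85368465,   0.        , 323.509605  ],
       [  0.        , 467.85368465, 239.18926982],
       [  0.        ,   0.        ,   1.        ]]), 'R': array([[-0.00731133, -0.9999498 ,  0.00685112],
       [-0.98665958,  0.00609954, -0.16268275],
       [ 0.16263279, -0.00794915, -0.98665464]]), 't': array([-0.02526458,  0.49262349,  1.35364572])}
{'clock': 0.1, 'joint_positions': array([ 1.20110089,  0.32175398, -0.07002173,  1.4515472 ,  0.02260076,
        1.37079736, -0.05691156]), 'qvel': array([-0.00123517, -0.00143735, -0.00054355, -0.00493947,  0.00097532,
        0.00129942, -0.00010386]), 'joint_efforts': array([-4.39770056e-04, -4.92572021e+01, -4.05920399e-01, -3.13396990e+01,
       -6.41027489e-02,  3.94710910e-02,  5.22871176e-05]), 'eef_pos': array([ 0.24311095, -0.60226718,  0.20717001]), 'tcp_rot': array([-0.13500092,  0.69471804, -0.69354166,  0.13469063]), 'contact_force': array([ 0.47483398, -0.07700665, -0.62781657]), 'moment': array([ 0.00902996,  0.01009677, -0.01240653]), 'grip_width': 0.08736060497640911}
```

View pics/scene0.png

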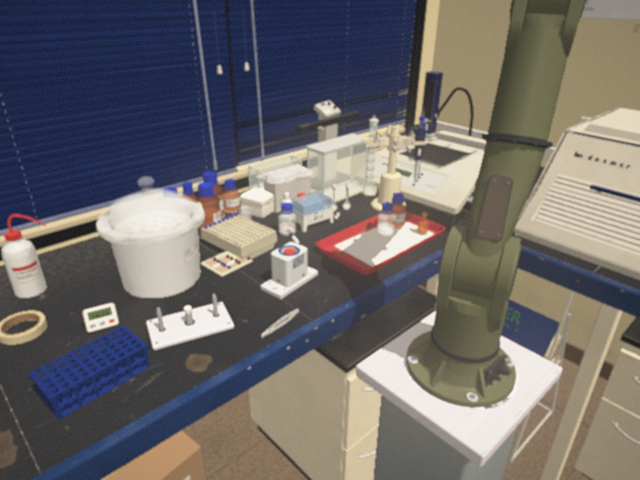

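View pics/top0.png

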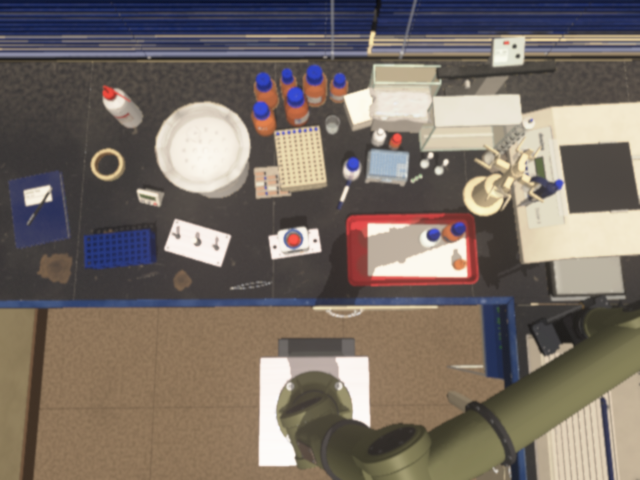

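The top view shows the holder at about (294,242), the stand at (198,242) and the tray at (412,250), with its empty half on the left (+y). I'll zoom in on these to measure them.

```bash
python3 - <<'E'
import cv2
a=cv2.imread("pics/top0.png"); s=cv2.imread("pics/scene0.png")
cv2.imwrite("pics/t_a.png",cv2.resize(a[210:280,155:255],None,fx=8,fy=8,interpolation=cv2.INTER_CUBIC))
cv2.imwrite("pics/t_b.png",cv2.resize(a[210:280,250:350],None,fx=8,fy=8,interpolation=cv2.INTER_CUBIC))
cv2.imwrite("pics/s_b.png",cv2.resize(s[230:350,140:340],None,fx=4,fy=4,interpolation=cv2.INTER_CUBIC))
cv2.imwrite("pics/t_c.png",cv2.resize(a[200:300,335:495],None,fx=5,fy=5,interpolation=cv2.INTER_CUBIC))
E
```

```text
(no output)
```

View pics/t_a.png

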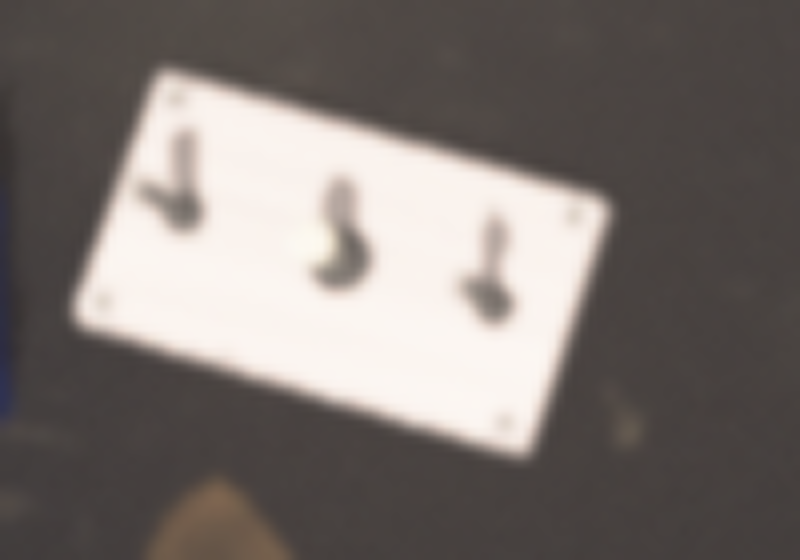

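View pics/t_b.png

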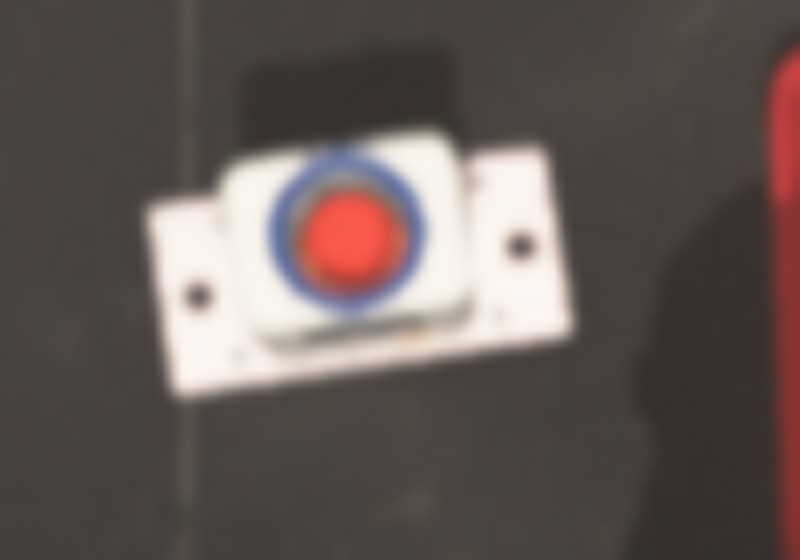

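View pics/s_b.png

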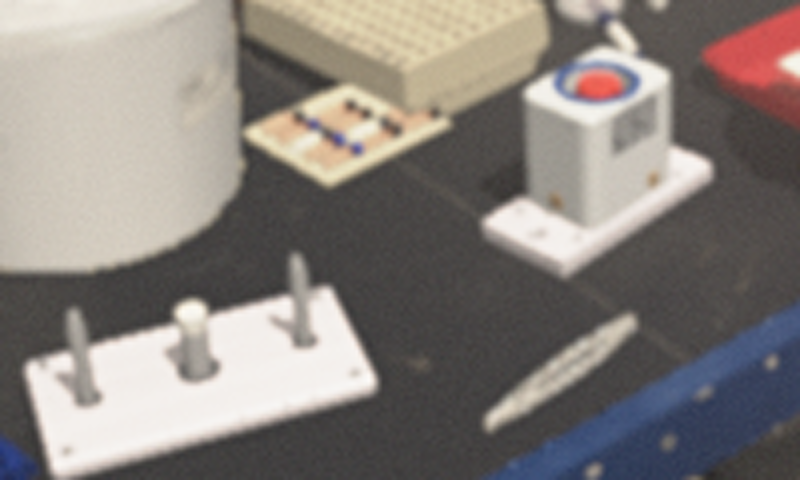

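View pics/t_c.png

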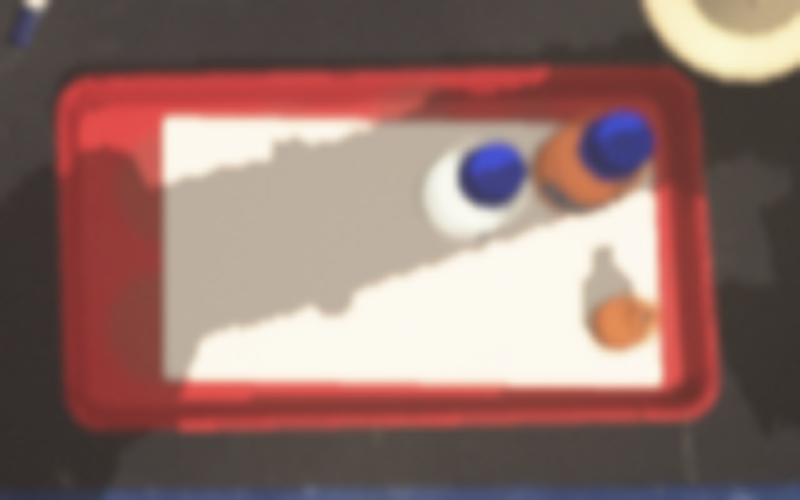

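The crops show these points:
- **Stand:** plate corners and pin tips are clear in both views.
- **Holder:** foot holes at (198,296) and (520,246), ring at (347,230) in the crop.
- **Tray:** the left half is empty.

Next I'll fit poses to these points.

```bash
cat > h.py <<'E'
import numpy as np
from scipy.optimize import least_squares
from rig import camera_model
CM={n:camera_model(n) for n in("scene","top")}
def proj(n,X):
    c=CM[n];p=np.atleast_2d(X)@c["R"].T+c["t"];q=p@c["K"].T;return q[:,:2]/q[:,2:]
def ray(n,uv,z):
    c=CM[n];d=c["R"].T@np.linalg.inv(c["K"])@np.array([uv[0],uv[1],1.]);o=-c["R"].T@c["t"];return o+d*(z-o[2])/d[2]
def cr(p,u0,v0,s): return np.array([u0+(p[0]+.5)/s-.5,v0+(p[1]+.5)/s-.5])
def fit(obs,x0):
    # obs: (cam, local xyz, uv)
    def tr(p,X):
        c,s=np.cos(p[2]),np.sin(p[2]);return np.array([p[0]+c*X[0]-s*X[1],p[1]+s*X[0]+c*X[1],X[2]])
    f=lambda p:np.concatenate([proj(n,tr(p,X))[0]-uv for n,X,uv in obs])
    r=least_squares(f,x0,loss="soft_l1");return r.x,f(r.x).reshape(-1,2)
E
python3 - <<'E'
from h import *
A=lambda p:cr(p,155,210,8);B=lambda p:cr(p,250,210,8);S=lambda p:cr(p,140,230,4)
for n in CM: print(n,-CM[n]["R"].T@CM[n]["t"])
st=[("top",(.05,.09,.015),A((160,66))),("top",(.05,-.09,.015),A((614,198))),("top",(-.05,-.09,.015),A((533,455))),("top",(-.05,.09,.015),A((74,312))),
("top",(0,0,.057),A((312,247))),("top",(0,.062,.075),A((143,187))),("top",(0,-.062,.075),A((464,284))),
("scene",(0,.062,.075),S((75,310))),("scene",(0,-.062,.075),S((296,254))),("scene",(0,0,.057),S((190,308))),("scene",(0,.062,.015),S((88,398))),("scene",(0,-.062,.015),S((304,342)))]
x,r=fit(st,[.43,.28,-.25]);print("stand",x.round(4),np.degrees(x[2]).round(2));print(r.round(1).tolist())
for c in("top","scene"):
  x,_=fit([o for o in st if o[0]==c],[.43,.28,-.25]);print(c,x.round(4))
ho=[("top",(0,.062,.012),B((198,296))),("top",(0,-.062,.012),B((520,246))),("top",(0,0,.096),B((347,231))),
("top",(.035,.075,.012),B((146,205))),("top",(.035,-.075,.012),B((548,143))),("top",(-.035,-.075,.012),B((576,334))),("top",(-.035,.075,.012),B((176,392))),
("scene",(0,0,.096),S((597,82))),("scene",(0.035,.075,.012),S((483,224))),("scene",(-0.035,.075,.012),S((566,264)))]
x,r=fit(ho,[.43,.08,.1]);print("holder",x.round(4),np.degrees(x[2]).round(2));print(r.round(1).tolist())
for c in("top","scene"):
  x,_=fit([o for o in ho if o[0]==c],[.43,.08,.1]);print(c,x.round(4))
T=lambda p:cr(p,335,200,5)
for p in((55,75),(700,70),(722,420),(68,430)): print("tray rim",ray("top",T(p),.027).round(3))
for p,z in(((492,175),.104),((617,145),.112),((618,320),.0)): print(ray("top",T(p),z).round(3))
E
```

```text
scene [-0.35259535  0.7362437   0.70466905]
top [ 0.26571979 -0.01750776  1.41589527]
stand [ 0.4912  0.3516 -0.296 ] -16.96
[[0.7, 0.1], [0.0, 0.2], [-0.4, -0.5], [0.3, 0.4], [0.6, -0.9], [-0.2, -0.5], [0.2, -0.5], [-0.6, 0.6], [-0.0, 0.9], [0.2, 0.7], [0.1, 0.4], [0.4, 0.1]]
top [ 0.4904  0.3521 -0.296 ]
scene [ 0.4931  0.3506 -0.2904]
holder [0.4851 0.0584 0.1543] 8.84
[[0.3, -0.1], [0.4, -0.3], [0.3, 0.3], [0.9, 0.8], [-0.7, 0.8], [-0.5, -0.7], [0.4, -0.1], [-0.0, 0.6], [-0.2, 0.0], [-1.0, -0.2]]
top [0.4854 0.0589 0.146 ]
scene [0.4864 0.0575 0.1842]
tray rim [ 0.57  -0.096  0.027]
tray rim [ 0.571 -0.489  0.027]
tray rim [ 0.358 -0.489  0.027]
tray rim [ 0.355 -0.101  0.027]
[ 0.493 -0.34   0.104]
[ 0.509 -0.41   0.112]
[ 0.421 -0.439  0.   ]
```

```bash
cat >> h.py <<'E'
from scipy.spatial.transform import Rotation as Ro
def st():
    from rig import manip
    s=manip.get_state();M=Ro.from_quat(s["tcp_rot"]).as_matrix()
    print("t",round(s["clock"],2),"pos",s["eef_pos"].round(4),"zax",M[:,2].round(3),"yaw_open",round(np.arctan2(M[1,2],M[0,2]),4),"down",M[:,1].round(3),"F",s["contact_force"].round(1),"M",s["moment"].round(2),"w",round(s["grip_width"],4),"j",s["joint_positions"].round(2))
    return s
E
python3 - <<'E'
from h import *
st()
E
```

```text
t 0.1 pos [ 0.2431 -0.6023  0.2072] zax [ 0.374 -0.927 -0.002] yaw_open -1.187 down [-0.001  0.002 -1.   ] F [ 0.5 -0.1 -0.6] M [ 0.01  0.01 -0.01] w 0.0874 j [ 1.2   0.32 -0.07  1.45  0.02  1.37 -0.06]
```

```bash
python3 -m pendant '[[[2,3.2,0.3],0.067],[[2,3.2,0.3],0.067],[[2,3.2,0.3],0.067],[[2,3.2,0.3],0.067],[[2,3.2,0.3],0.067],[[2,3.2,0.3],0.067],[[2,3.2,0.3],0.067],[[2,3.2,0.3],0.067],[[2,3.2,0.3],0.067],[[2,3.2,0.3],0.067]]' 8.7 20
python3 -m pendant '[[[0.4,3.4,0],0.067],[[0.4,3.4,0],0.067],[[0.4,3.4,0],0.067],[[0.4,3.4,0],0.067],[[0.4,3.4,0],0.067],[[0.4,3.4,0],0.067],[[0.4,3.4,0],0.067],[[0.4,3.4,0],0.067],[[0.4,3.4,0],0.067],[[0.4,3.4,0],0.067]]'
python3 -m pendant '[[[0,0,0],0]]'
python3 -c "
from h import *
st()"
```

```text
clock: 1.1
eef_pos: [0.4437, -0.2812, 0.238]
tcp_rot: [-0.357, 0.611, -0.611, 0.356]
contact_force: [1.5, -1.2, -0.5]
grip_width: 0.0872
clock: 2.1
eef_pos: [0.4828, 0.0588, 0.238]
tcp_rot: [0.538, -0.459, 0.46, -0.537]
contact_force: [0.4, -1.1, 0.6]
grip_width: 0.0869
clock: 2.2
eef_pos: [0.4826, 0.0634, 0.2383]
tcp_rot: [-0.539, 0.458, -0.457, 0.54]
contact_force: [0.7, -0.4, 0.2]
grip_width: 0.0871
t 2.2 pos [0.4826 0.0634 0.2383] zax [0.987 0.163 0.001] yaw_open 0.1633 down [ 0.     0.002 -1.   ] F [ 0.7 -0.4  0.2] M [ 0.01 -0.1  -0.01] w 0.0871 j [ 0.56 -0.02 -0.73  1.77 -0.02  1.38  0.  ]
```

```bash
python3 -m pendant '[[[0,0,-2],0],[[0,0,-2.5],0],[[0,0,-2.5],0],[[0,0,-2],0],[[0,0,-1],0],[[0,0,0],0],[[0,0,0],0]]'
python3 - <<'E'
from h import *
from rig import capture
import cv2
st()
for n in("scene","top"): cv2.imwrite(f"pics/{n}1.png",cv2.cvtColor(capture(n),cv2.COLOR_RGB2BGR))
s=cv2.imread("pics/scene1.png");t=cv2.imread("pics/top1.png")
cv2.imwrite("pics/c1.png",np.hstack([cv2.resize(s[200:300,240:340],None,fx=4,fy=4,interpolation=3),cv2.resize(t[190:290,245:345],None,fx=4,fy=4,interpolation=3)]))
E
```

```text
clock: 2.9
eef_pos: [0.4838, 0.0571, 0.1389]
tcp_rot: [-0.537, 0.46, -0.461, 0.537]
contact_force: [0.7, -0.5, 0.1]
grip_width: 0.0867
t 2.9 pos [0.4838 0.0571 0.1389] zax [0.988 0.152 0.001] yaw_open 0.1527 down [ 0.001 -0.    -1.   ] F [ 0.7 -0.5  0.1] M [ 0.   -0.18 -0.06] w 0.0867 j [ 0.55  0.06 -0.73  1.91  0.04  1.18 -0.05]
```

View pics/c1.png

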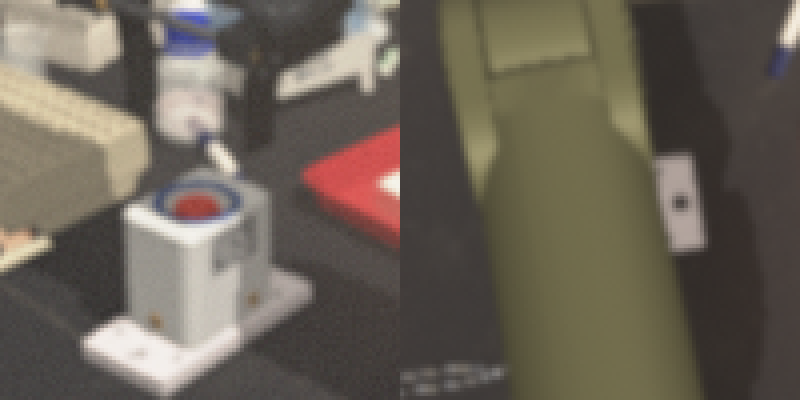

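The scene picture shows both fingers (crop (140,75) and (262,100)) straddling above the holder, with the ring at (200,205). Going down to grip.

```bash
python3 -m pendant '[[[0.1,0.1,-1],0],[[0,0,-1.5],0],[[0,0,-1.5],0],[[0,0,-1],0],[[0,0,-0.4],0],[[0,0,0],0],[[0,0,0],0]]'
python3 -c "
from h import *
st()"
python3 -m pendant '[[[0,0,0],0],[[0,0,0],0],[[0,0,0],0],[[0,0,0],0],[[0,0,0],0],[[0,0,0],0],[[0,0,0],0],[[0,0,0],0]]' 5.0 50
python3 -c "
from h import *
st()"
```

```text
clock: 3.7
eef_pos: [0.4848, 0.0584, 0.0846]
tcp_rot: [-0.537, 0.46, -0.461, 0.537]
contact_force: [-0.4, -0.4, -0.5]
grip_width: 0.0867
t 3.7 pos [0.4848 0.0584 0.0846] zax [0.988 0.152 0.001] yaw_open 0.1531 down [ 0.001  0.    -1.   ] F [-0.4 -0.4 -0.5] M [ 0.01 -0.1  -0.01] w 0.0867 j [ 0.53  0.13 -0.74  1.97  0.1   1.07 -0.1 ]
clock: 4.5
eef_pos: [0.4844, 0.0583, 0.0842]
tcp_rot: [-0.537, 0.46, -0.46, 0.537]
contact_force: [0.7, -0.6, -0.4]
grip_width: 0.0507
t 4.5 pos [0.4844 0.0583 0.0842] zax [0.988 0.152 0.   ] yaw_open 0.1531 down [ 0.  0. -1.] F [ 0.7 -0.6 -0.4] M [ 0.   -0.07 -0.03] w 0.0507 j [ 0.53  0.13 -0.74  1.97  0.1   1.07 -0.1 ]
```

The width read 50.7 mm where the holder should have stopped the fingers at 62, so they closed on nothing. I'll look.

```bash
python3 - <<'E'
from h import *
from rig import capture
import cv2
for n in("scene","top"): cv2.imwrite(f"pics/{n}2.png",cv2.cvtColor(capture(n),cv2.COLOR_RGB2BGR))
s=cv2.imread("pics/scene2.png");t=cv2.imread("pics/top2.png")
cv2.imwrite("pics/c2.png",np.hstack([cv2.resize(s[190:310,240:340],None,fx=4,fy=4,interpolation=3),cv2.resize(t[180:300,245:345],None,fx=4,fy=4,interpolation=3)]))
p=np.array([.4844,.0583,.0842]);z=np.array([.988,.152,0])
for d in(-.0435,0,.0435): print(((proj("scene",p+z*d-[0,0,.017])[0]-[240,190])*4).round())
E
```

```text
[248. 304.]
[197. 282.]
[148. 260.]
```

View pics/c2.png

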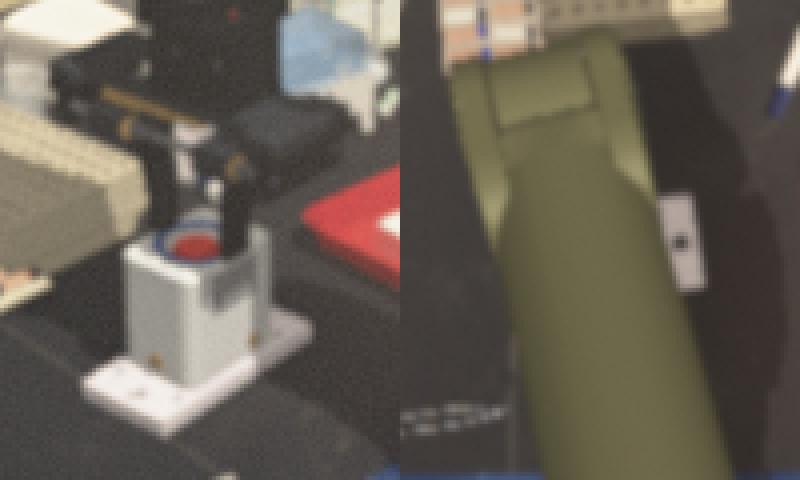

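View pics/scene2.png

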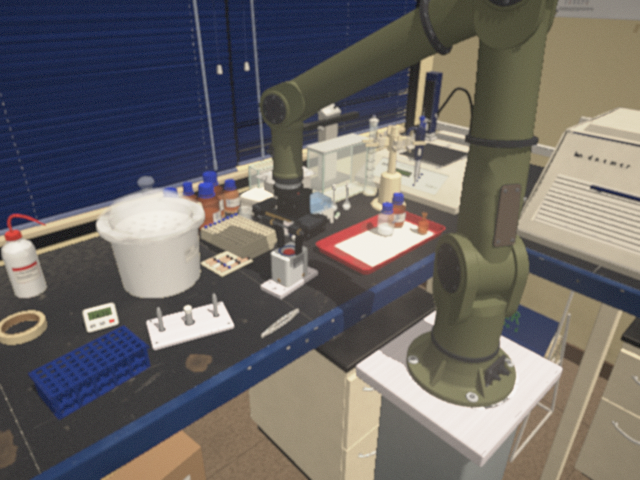

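```bash
python3 - <<'E'
from h import *
import cv2
a=cv2.imread("pics/scene1.png");b=cv2.imread("pics/scene2.png")
x=[cv2.resize(i[190:265,255:325],None,fx=5.7,fy=8,interpolation=3) for i in(a,b)]
x=[cv2.resize(i[190:260,258:323],None,fx=6,fy=6,interpolation=3) for i in(a,b)]
cv2.imwrite("pics/c3.png",np.hstack(x))
for nm,p,y,w in(("1",[.4838,.0571,.1389],.1527,.0867),("2",[.4844,.0583,.0842],.153,.0507)):
  for tz in(-.017,0,.01,.02,.03):
    for s in(-1,1):
      q=np.array(p)+s*(w/2+.007)*np.array([np.cos(y),np.sin(y),0])+[0,0,tz]
      print(nm,tz,s,((proj("scene",q)[0]-[258,190])*6).round())
E
```

```text
1 -0.017 -1 [279. 348.]
1 -0.017 1 [102. 276.]
1 0 -1 [279. 312.]
1 0 1 [101. 242.]
1 0.01 -1 [279. 291.]
1 0.01 1 [100. 221.]
1 0.02 -1 [279. 269.]
1 0.02 1 [ 99. 200.]
1 0.03 -1 [278. 248.]
1 0.03 1 [ 98. 179.]
2 -0.017 -1 [244. 447.]
2 -0.017 1 [133. 399.]
2 0 -1 [244. 413.]
2 0 1 [132. 365.]
2 0.01 -1 [244. 392.]
2 0.01 1 [131. 345.]
2 0.02 -1 [243. 372.]
2 0.02 1 [130. 325.]
2 0.03 -1 [243. 351.]
2 0.03 1 [130. 305.]
```

View pics/c3.png

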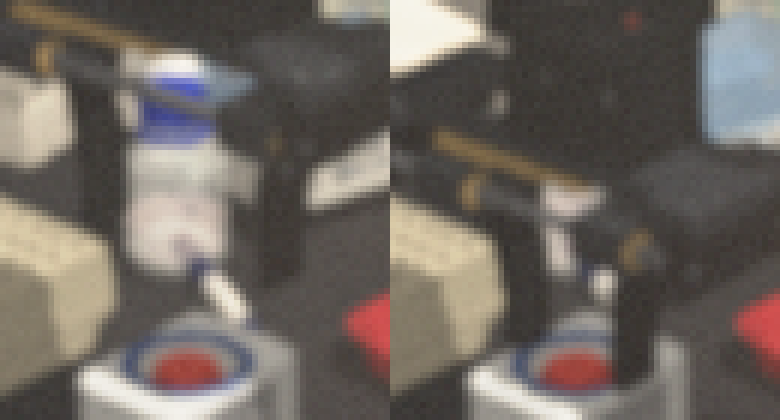

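The picture shows the fingertips hanging just above the holder's top at about z 0.097, with the reported TCP at 0.084. The tips are therefore about 14 mm above the reported TCP instead of 17 mm below it, so reported z reads about 31 mm low. I'll go by this camera evidence: rise, open, look again to confirm, then descend further.

```bash
python3 -m pendant '[[[0,0,1],0],[[0,0,0.5],0],[[0,0,0],0],[[0,0,0],0],[[0,0,0],0],[[0,0,0],0],[[0,0,0],0],[[0,0,0],0]]' 8.7
python3 -m pendant '[[[0,0,-1],0],[[0,0,-1],0],[[0,0,-1],0],[[0,0,0],0],[[0,0,0],0]]'
python3 - <<'E'
from h import *
from rig import capture
import cv2
s=st()
a=cv2.cvtColor(capture("scene"),cv2.COLOR_RGB2BGR);cv2.imwrite("pics/scene4.png",a)
cv2.imwrite("pics/c4.png",cv2.resize(a[200:300,250:340],None,fx=6,fy=6,interpolation=3))
p=s["eef_pos"]
for tz in(0,.014,.02):
    for sg in(-1,1):
      q=p+sg*(.087/2+.007)*np.array([np.cos(.153),np.sin(.153),0])+[0,0,tz]
      print(tz,sg,((proj("scene",q)[0]-[250,200])*6).round())
E
```

```text
clock: 5.4
eef_pos: [0.4843, 0.0583, 0.0991]
tcp_rot: [0.537, -0.46, 0.46, -0.537]
contact_force: [-0.7, -0.3, 0.4]
grip_width: 0.0869
clock: 5.9
eef_pos: [0.484, 0.0584, 0.0686]
tcp_rot: [0.537, -0.461, 0.46, -0.537]
contact_force: [-0.2, -0.5, -0.1]
grip_width: 0.0872
t 5.9 pos [0.484  0.0584 0.0686] zax [ 0.988  0.153 -0.001] yaw_open 0.1532 down [-0.001  0.    -1.   ] F [-0.2 -0.5 -0.1] M [-0.01 -0.13  0.02] w 0.0872 j [ 0.52  0.16 -0.73  1.99  0.12  1.04 -0.12]
0 -1 [325. 398.]
0 1 [151. 323.]
0.014 -1 [325. 370.]
0.014 1 [150. 296.]
0.02 -1 [325. 358.]
0.02 1 [150. 284.]
```

View pics/c4.png

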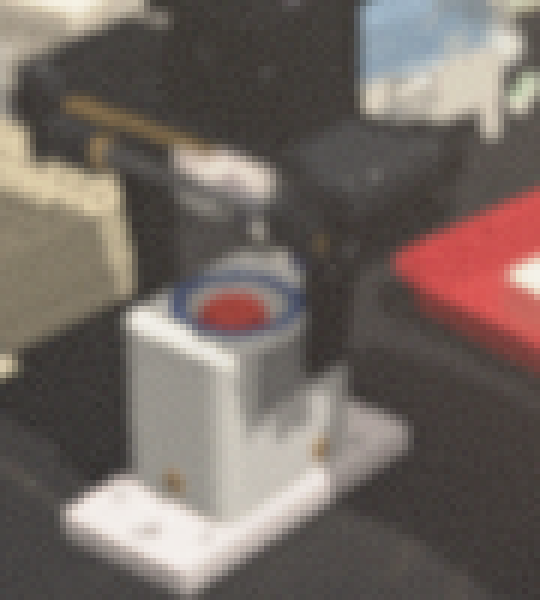

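The near fingertip sits at crop (325,373), about 13 mm above the reported TCP, which confirms the offset. I'll descend 12 mm more and grip.

```bash
python3 -m pendant '[[[0,0,-0.6],0],[[0,0,-0.5],0],[[0,0,0],0],[[0,0,0],0]]'
python3 -m pendant '[[[0,0,0],0],[[0,0,0],0],[[0,0,0],0],[[0,0,0],0],[[0,0,0],0],[[0,0,0],0],[[0,0,0],0]]' 5.5 60
python3 -c "
from h import *
st()"
python3 -m pendant '[[[0,0,0.5],0],[[0,0,1],0],[[0,0,0],0],[[0,0,0],0]]'
python3 -c "
from h import *
st()"
```

```text
clock: 6.35
eef_pos: [0.4842, 0.0583, 0.058]
tcp_rot: [0.537, -0.46, 0.46, -0.537]
contact_force: [-0.3, -0.1, -0.0]
grip_width: 0.0869
clock: 7.05
eef_pos: [0.4859, 0.0585, 0.0588]
tcp_rot: [-0.536, 0.46, -0.461, 0.538]
contact_force: [4.5, 1.7, 0.9]
grip_width: 0.0616
t 7.05 pos [0.4859 0.0585 0.0588] zax [0.988 0.152 0.003] yaw_open 0.1531 down [ 0.003  0.    -1.   ] F [4.5 1.7 0.9] M [ 0.19 -1.54  0.05] w 0.0616 j [ 0.51  0.17 -0.73  2.    0.13  1.02 -0.13]
clock: 7.45
eef_pos: [0.4836, 0.0581, 0.0729]
tcp_rot: [0.537, -0.461, 0.46, -0.536]
contact_force: [-0.2, 0.5, -6.8]
grip_width: 0.0615
t 7.45 pos [0.4836 0.0581 0.0729] zax [ 0.988  0.152 -0.001] yaw_open 0.153 down [-0.001 -0.    -1.   ] F [-0.2  0.5 -6.8] M [-0.05 -0.08  0.03] w 0.0615 j [ 0.52  0.15 -0.74  1.98  0.11  1.05 -0.11]
```

Grip confirmed: 61.6 mm wide, about 6.8 N of load. Next I'll check how close the white bucket comes to the gripper body at the stand.

```bash
python3 - <<'E'
from h import *
# bucket: base near-bottom in scene ~ (150,293) z=0 ; in top base center
print("base near pt",ray("scene",(150,293),0),ray("scene",(122,280),0),ray("scene",(198,280),0))
for z in(.12,.16,.2,.24):
    print(z,"rim near (top)",ray("top",(205,186),z).round(3),"handle",ray("top",(230,195),z).round(3),"rim L/R",ray("top",(157,148),z).round(3)[1],ray("top",(250,148),z).round(3)[1],"rim far",ray("top",(203,103),z).round(3)[0],
     "scene rim L,R",ray("scene",(98,222),z).round(3),ray("scene",(210,218),z).round(3))
E
```

```text
base near pt [0.68431548 0.35778847 0.        ] [0.79145965 0.3857697  0.        ] [0.65634242 0.23517378 0.        ]
0.12 rim near (top) [0.635 0.309 0.12 ] handle [0.609 0.237 0.12 ] rim L/R 0.452 0.183 rim far 0.888 scene rim L,R [0.925 0.374 0.12 ] [0.744 0.131 0.12 ]
0.16 rim near (top) [0.624 0.299 0.16 ] handle [0.598 0.23  0.16 ] rim L/R 0.437 0.177 rim far 0.869 scene rim L,R [0.838 0.399 0.16 ] [0.669 0.173 0.16 ]
0.2 rim near (top) [0.613 0.289 0.2  ] handle [0.587 0.222 0.2  ] rim L/R 0.423 0.171 rim far 0.849 scene rim L,R [0.75  0.424 0.2  ] [0.594 0.214 0.2  ]
0.24 rim near (top) [0.601 0.279 0.24 ] handle [0.577 0.214 0.24 ] rim L/R 0.408 0.164 rim far 0.83 scene rim L,R [0.663 0.449 0.24 ] [0.519 0.255 0.24 ]
```

```bash
python3 -m pendant '[[[0,0,1.5],0],[[0,0,2.5],0],[[0,0,2.5],0],[[-0.3,0,1.5],0],[[-0.5,1,0.5],0],[[-0.5,2,0],-0.04],[[-0.5,2.5,0],-0.05],[[0,2.5,0],-0.05],[[0,2.5,0],-0.05],[[0,2.5,0],-0.05]]'
python3 -m pendant '[[[0,2.5,0],-0.05],[[0,2.5,0],-0.05],[[0,2.5,0],-0.05],[[0.5,2.5,0],-0.05],[[0.8,2.5,0],-0.01],[[0.5,2.5,0],0],[[0.5,1.35,0],0],[[0.26,0.5,0],0],[[0,0,0],0],[[0,0,0],0]]'
python3 - <<'E'
from h import *
from rig import capture
import cv2
s=st()
for n in("scene","top"): cv2.imwrite(f"pics/{n}5.png",cv2.cvtColor(capture(n),cv2.COLOR_RGB2BGR))
a=cv2.imread("pics/scene5.png");t=cv2.imread("pics/top5.png")
cv2.imwrite("pics/c5.png",np.hstack([cv2.resize(a[230:360,135:265],None,fx=4,fy=4,interpolation=3)[:,:400],cv2.resize(t[180:310,140:240],None,fx=4,fy=4,interpolation=3)]))
E
```

```text
clock: 8.45
eef_pos: [0.4645, 0.1896, 0.1569]
tcp_rot: [-0.478, 0.522, -0.521, 0.477]
contact_force: [0.9, 0.3, -7.2]
grip_width: 0.0611
clock: 9.45
eef_pos: [0.4915, 0.3555, 0.1574]
tcp_rot: [0.421, -0.568, 0.569, -0.42]
contact_force: [-0.4, 0.6, -7.9]
grip_width: 0.0616
t 9.45 pos [0.4915 0.3555 0.1574] zax [ 0.956 -0.293 -0.001] yaw_open -0.2976 down [-0.001 -0.002 -1.   ] F [-0.4  0.6 -7.9] M [-0.1  -0.04 -0.05] w 0.0616 j [ 0.03  0.38 -0.88  1.61  0.3   1.3  -1.19]
```

View pics/c5.png

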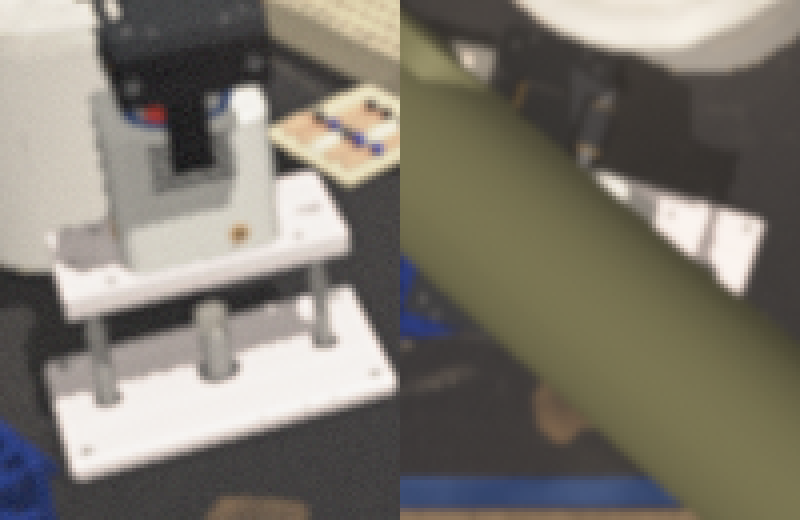

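View pics/scene5.png

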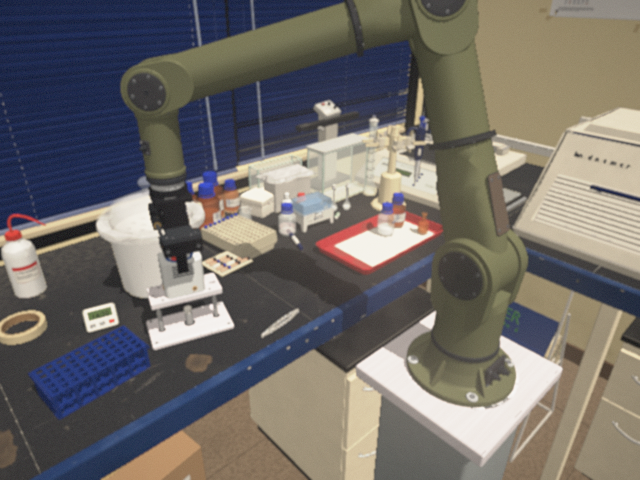

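The scene picture shows the holder hovering with its foot just above both pin tips. I'll zoom in for accurate corner points and a comparison with the stand.

```bash
python3 - <<'E'
from h import *
from rig import capture
import cv2
s=st()
fr=[capture("scene").astype(float) for _ in range(3)]
a=cv2.cvtColor(np.mean(fr,0).astype(np.uint8),cv2.COLOR_RGB2BGR); cv2.imwrite("pics/scene6.png",a)
t=cv2.cvtColor(capture("top"),cv2.COLOR_RGB2BGR);cv2.imwrite("pics/top6.png",t)
st()
cv2.imwrite("pics/c6.png",cv2.resize(a[265:355,140:240],None,fx=8,fy=6.6,interpolation=3)[:594])
cv2.imwrite("pics/c6.png",cv2.resize(a[268:340,143:239],None,fx=8,fy=8,interpolation=3))
cv2.imwrite("pics/c6t.png",cv2.resize(t[205:265,170:250],None,fx=8,fy=8,interpolation=3))
E
```

```text
t 9.55 pos [0.492  0.3553 0.1579] zax [ 0.956 -0.294  0.   ] yaw_open -0.2984 down [-0.    -0.002 -1.   ] F [-0.6 -1.2 -6.5] M [-0.   -0.04 -0.01] w 0.0616 j [ 0.03  0.38 -0.88  1.61  0.3   1.3  -1.19]
t 9.75 pos [0.4922 0.3561 0.1583] zax [ 0.956 -0.294  0.001] yaw_open -0.2979 down [ 0. -0. -1.] F [ 1.   0.1 -7.9] M [-0.01 -0.06  0.03] w 0.0613 j [ 0.03  0.38 -0.88  1.6   0.3   1.3  -1.19]
```

View pics/c6.png

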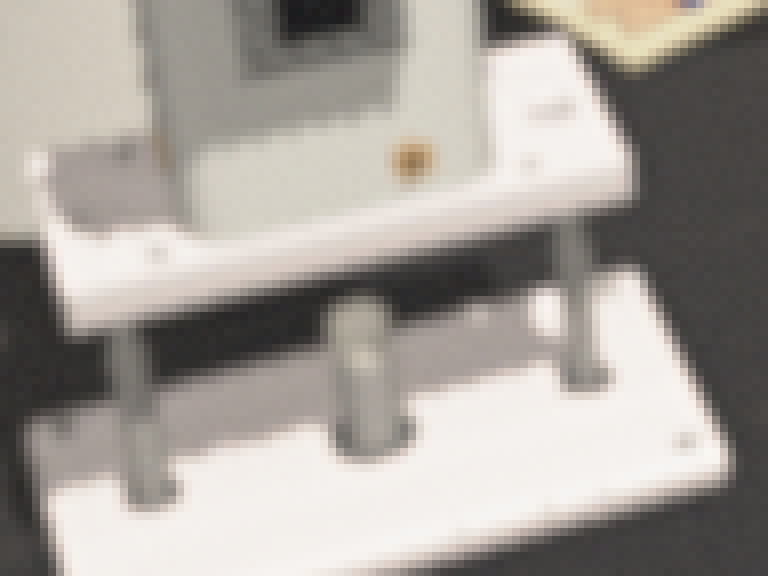

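View pics/c6t.png

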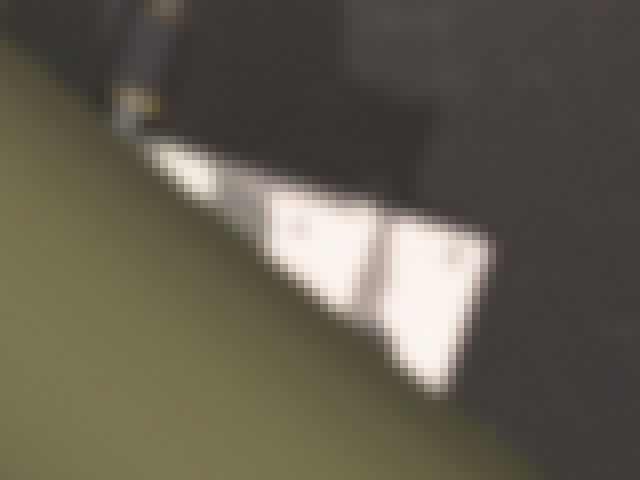

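```bash
python3 - <<'E'
from h import *
C=lambda p:cr(p,143,268,8); T=lambda p:cr(p,170,205,8)
for z in(.096,.0995,.103):
  obs=[("scene",(-.035,-.075,z+.012),C((636,176))),("scene",(-.035,-.075,z),C((636,198))),("scene",(-.035,.075,z+.012),C((66,304))),("scene",(-.035,.075,z),C((70,338))),("scene",(.035,-.075,z+.012),C((575,34))),("scene",(.035,.075,z+.012),C((30,160)))]
  x,r=fit(obs,[.49,.355,-.297]);print(z,"holder scene",x.round(4),r.round(1).tolist())
  x,r=fit(obs+[("top",(.035,-.075,z+.012),T((384,205)))],[.49,.355,-.297]);print(" both",x.round(4),r.round(1).tolist())
  print("  top proj of corner expected",proj("top",[0,0,0]) is None, ((ray("top",T((384,205)),z+.012))).round(4))
S=[("scene",(0,.062,.015),C((152,494))),("scene",(0,-.062,.015),C((583,378))),("scene",(0,0,.015),C((372,442))),("scene",(0,0,.057),C((358,300))),("scene",(.05,-.09,.015),C((640,268))),("scene",(-.05,-.09,.015),C((735,455)))]
x,r=fit(S,[.49,.35,-.297]);print("stand scene",x.round(4),r.round(1).tolist())
S2=S+[("top",(.05,-.09,.015),T((497,232))),("top",(-.05,-.09,.015),cr((533,455),155,210,8)),("top",(-.05,.09,.015),cr((74,312),155,210,8)),("top",(.05,.09,.015),cr((160,66),155,210,8))]
x,r=fit(S2,[.49,.35,-.297]);print("stand both",x.round(4),r.round(1).tolist())
E
```

```text
0.096 holder scene [ 0.4927  0.3519 -0.3165] [[-0.5, -0.9], [-0.0, 0.9], [0.1, -0.6], [0.5, -0.2], [-0.5, 1.4], [0.3, 0.2]]
 both [ 0.4938  0.3519 -0.3023] [[-0.7, -1.4], [-0.2, 0.4], [0.2, -0.6], [0.6, -0.2], [-1.1, 1.0], [-0.1, 0.3], [0.9, 1.4]]
  top proj of corner expected False [0.5091 0.2724 0.108 ]
0.0995 holder scene [ 0.488   0.3539 -0.3148] [[-0.3, -1.0], [0.2, 0.8], [-0.0, -0.6], [0.4, -0.1], [-0.4, 1.2], [0.1, 0.2]]
 both [ 0.4895  0.3535 -0.3012] [[-0.4, -1.6], [0.1, 0.1], [0.2, -0.7], [0.5, -0.3], [-0.9, 0.7], [-0.2, 0.1], [-0.0, 2.7]]
  top proj of corner expected False [0.5084 0.2717 0.1115]
0.103 holder scene [ 0.4834  0.356  -0.3129] [[-0.1, -1.1], [0.4, 0.7], [-0.2, -0.5], [0.2, -0.1], [-0.3, 1.0], [-0.1, 0.1]]
 both [ 0.485   0.3553 -0.3011] [[-0.1, -1.8], [0.4, -0.0], [0.1, -0.8], [0.5, -0.4], [-0.7, 0.5], [-0.3, -0.1], [-1.0, 4.0]]
  top proj of corner expected False [0.5077 0.2709 0.115 ]
stand scene [ 0.4919  0.3512 -0.3079] [[0.1, -0.2], [0.6, 0.4], [0.4, -0.8], [-0.0, 2.0], [-0.4, -0.1], [-0.8, -0.2]]
stand both [ 0.4916  0.3515 -0.2965] [[0.1, 0.0], [0.5, 0.3], [0.4, -0.7], [-0.1, 2.1], [-0.8, -0.2], [-0.7, -0.4], [-0.3, 0.8], [-0.3, -0.6], [0.4, 0.3], [0.7, -0.1]]
```

```bash
python3 -m pendant '[[[-0.05,-0.35,-0.6],0],[[0,0,-0.8],0],[[0,0,-0.4],0],[[0,0,0],0],[[0,0,0],0]]'
python3 - <<'E'
from h import *
from rig import capture
import cv2
s=st()
fr=[capture("scene").astype(float) for _ in range(3)]
a=cv2.cvtColor(np.mean(fr,0).astype(np.uint8),cv2.COLOR_RGB2BGR); cv2.imwrite("pics/scene7.png",a)
t=cv2.cvtColor(capture("top"),cv2.COLOR_RGB2BGR);cv2.imwrite("pics/top7.png",t)
st()
cv2.imwrite("pics/c7.png",cv2.resize(a[268:340,143:239],None,fx=8,fy=8,interpolation=3))
E
```

```text
clock: 10.25
eef_pos: [0.4913, 0.3534, 0.14]
tcp_rot: [-0.421, 0.569, -0.568, 0.42]
contact_force: [0.0, 0.4, -6.8]
grip_width: 0.0615
t 10.25 pos [0.4913 0.3534 0.14  ] zax [ 0.956 -0.292 -0.   ] yaw_open -0.2968 down [-0. -0. -1.] F [ 0.   0.4 -6.8] M [-0.02 -0.09  0.02] w 0.0615 j [ 0.03  0.39 -0.87  1.63  0.31  1.26 -1.19]
t 10.45 pos [0.4916 0.3535 0.1405] zax [ 0.956 -0.293  0.   ] yaw_open -0.2968 down [ 0.  0. -1.] F [ 0.2 -0.7 -6.7] M [ 0.01 -0.1  -0.04] w 0.0613 j [ 0.03  0.39 -0.87  1.63  0.31  1.26 -1.19]
```

View pics/c7.png

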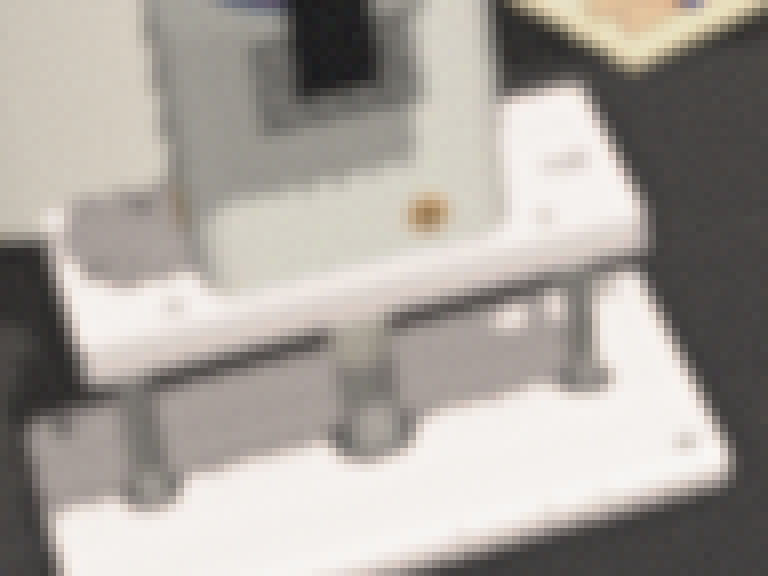

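The picture shows the foot now just above the pin tips, with the hole at crop (565,160) and the far hole at about (140,203). I'll fit again.

```bash
python3 - <<'E'
from h import *
C=lambda p:cr(p,143,268,8)
z=.1403-.0583
obs=[("scene",(-.035,-.075,z+.012),C((648,228))),("scene",(-.035,-.075,z),C((648,250))),("scene",(-.035,.075,z+.012),C((84,358))),("scene",(-.035,.075,z),C((86,388))),("scene",(.035,-.075,z+.012),C((588,82))),("scene",(.035,.075,z+.012),C((45,210))),("scene",(0,-.062,z+.012),C((566,159))),("scene",(0,.062,z+.012),C((142,203)))]
for zz in(-.003,0,.003):
  o=[(n,(X[0],X[1],X[2]+zz),u) for n,X,u in obs]
  x,r=fit(o,[.49,.355,-.297]);print(zz,x.round(4),r.round(1).tolist())
x,r=fit(obs[:6],[.49,.355,-.297]);print(x.round(4))
x,r=fit(obs[6:7]+obs[:2]+obs[4:5],[.49,.355,-.297]);print(x.round(4))
E
```

```text
-0.003 [ 0.4927  0.3493 -0.3196] [[-0.4, -1.4], [0.0, 0.3], [0.2, -1.3], [0.8, -0.5], [-0.5, 1.2], [0.8, -0.1], [0.3, 0.5], [-3.1, 7.8]]
0 [ 0.4888  0.3512 -0.3181] [[-0.3, -1.5], [0.2, 0.2], [0.0, -1.2], [0.6, -0.4], [-0.4, 1.1], [0.5, -0.2], [0.4, 0.4], [-3.2, 7.8]]
0.003 [ 0.4848  0.353  -0.3168] [[-0.1, -1.5], [0.4, 0.2], [-0.1, -1.2], [0.5, -0.3], [-0.3, 0.9], [0.3, -0.2], [0.5, 0.3], [-3.4, 7.8]]
[ 0.4876  0.3521 -0.3179]
[ 0.4905  0.3502 -0.3362]
```

```bash
python3 -m pendant '[[[0.05,-0.12,0],0],[[0,0,-0.4],0],[[0,0,-0.4],0],[[0,0,0],0],[[0,0,0],0]]'
python3 -c "
from h import *
st()"
python3 -m pendant '[[[0,0,-0.3],0],[[0,0,-0.3],0],[[0,0,0],0],[[0,0,0],0]]'
python3 - <<'E'
from h import *
from rig import capture
import cv2
s=st()
fr=[capture("scene").astype(float) for _ in range(2)]
a=cv2.cvtColor(np.mean(fr,0).astype(np.uint8),cv2.COLOR_RGB2BGR); cv2.imwrite("pics/scene8.png",a)
st()
cv2.imwrite("pics/c8.png",cv2.resize(a[268:340,143:239],None,fx=8,fy=8,interpolation=3))
E
```

```text
clock: 10.95
eef_pos: [0.4918, 0.3519, 0.1319]
tcp_rot: [0.421, -0.568, 0.568, -0.42]
contact_force: [0.4, 0.2, -8.0]
grip_width: 0.0614
t 10.95 pos [0.4918 0.3519 0.1319] zax [ 0.956 -0.293 -0.   ] yaw_open -0.2969 down [-0. -0. -1.] F [ 0.4  0.2 -8. ] M [-0.03 -0.13 -0.01] w 0.0614 j [ 0.03  0.4  -0.87  1.64  0.32  1.25 -1.2 ]
clock: 11.35
eef_pos: [0.4919, 0.352, 0.126]
tcp_rot: [0.421, -0.568, 0.568, -0.42]
contact_force: [0.4, 0.1, -7.4]
grip_width: 0.0614
t 11.35 pos [0.4919 0.352  0.126 ] zax [ 0.956 -0.293 -0.   ] yaw_open -0.2969 down [-0. -0. -1.] F [ 0.4  0.1 -7.4] M [-0.   -0.1  -0.04] w 0.0614 j [ 0.03  0.4  -0.87  1.65  0.32  1.24 -1.2 ]
t 11.45 pos [0.492  0.3522 0.1263] zax [ 0.956 -0.293  0.   ] yaw_open -0.2969 down [ 0.  0. -1.] F [-0.7  0.  -7.7] M [-0.03 -0.09  0.05] w 0.0616 j [ 0.03  0.4  -0.87  1.65  0.32  1.24 -1.2 ]
```

View pics/c8.png

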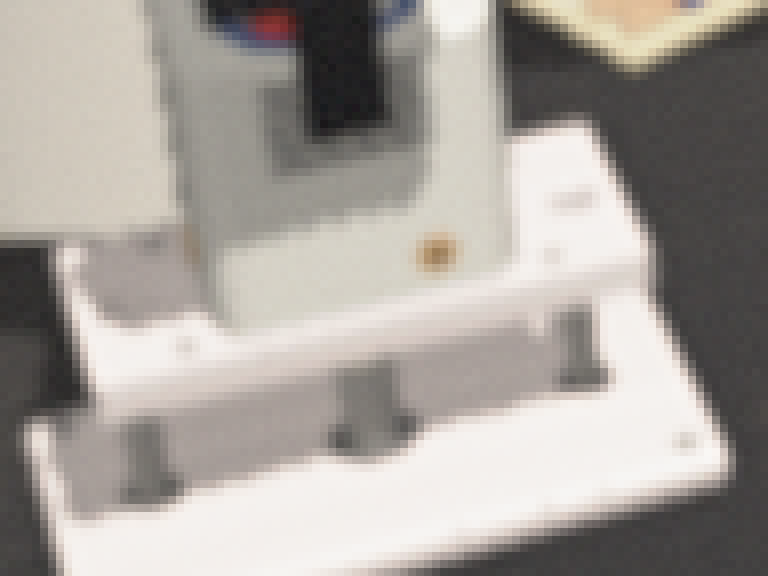

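Underside is at about 0.068, below the 0.075 pin tips, with no contact force, so the pins are entering cleanly. Continuing down.

```bash
python3 -m pendant '[[[0,0,-0.4],0],[[0,0,-0.5],0],[[0,0,-0.4],0],[[0,0,0],0],[[0,0,0],0]]'
python3 -c "
from h import *
st()"

```

```text
clock: 11.95
eef_pos: [0.4918, 0.3521, 0.113]
tcp_rot: [-0.421, 0.569, -0.568, 0.42]
contact_force: [0.4, 0.7, -8.4]
grip_width: 0.0616
t 11.95 pos [0.4918 0.3521 0.113 ] zax [ 0.956 -0.293 -0.   ] yaw_open -0.2969 down [-0. -0. -1.] F [ 0.4  0.7 -8.4] M [ 0.08 -0.12  0.04] w 0.0616 j [ 0.03  0.42 -0.86  1.66  0.33  1.22 -1.21]
```

Well past the taper (underside about 0.055) with no lateral force. Next comes the push phase.

```bash
python3 -m pendant '[[[0,0,-0.5],0],[[0,0,-0.5],0],[[0,0,-0.5],0],[[0,0,0],0]]'
python3 -c "
from h import *
st()"
python3 -m pendant '[[[0,0,-0.4],0],[[0,0,-0.4],0],[[0,0,-0.4],0],[[0,0,0],0],[[0,0,0],0]]'
python3 -c "
from h import *
st()"

```

```text
clock: 12.35
eef_pos: [0.4927, 0.3525, 0.0988]
tcp_rot: [0.42, -0.568, 0.569, -0.421]
contact_force: [0.7, 0.5, -5.2]
grip_width: 0.0613
t 12.35 pos [0.4927 0.3525 0.0988] zax [ 0.956 -0.293  0.002] yaw_open -0.2969 down [ 0.002  0.001 -1.   ] F [ 0.7  0.5 -5.2] M [ 0.24 -0.39  0.01] w 0.0613 j [ 0.02  0.43 -0.85  1.68  0.35  1.19 -1.22]
clock: 12.85
eef_pos: [0.4918, 0.3519, 0.0853]
tcp_rot: [-0.421, 0.569, -0.568, 0.42]
contact_force: [1.6, 0.7, -7.2]
grip_width: 0.0617
t 12.85 pos [0.4918 0.3519 0.0853] zax [ 0.956 -0.293 -0.001] yaw_open -0.297 down [-0.001  0.    -1.   ] F [ 1.6  0.7 -7.2] M [ 0.31 -0.38 -0.04] w 0.0617 j [ 0.01  0.44 -0.85  1.69  0.36  1.17 -1.22]
```

```bash
python3 -m pendant '[[[0,0,-0.4],0],[[0,0,-0.4],0],[[0,0,-0.3],0],[[0,0,0],0],[[0,0,0],0]]'
python3 -c "
from h import *
st()"
python3 -m pendant '[[[0,0,-0.2],0],[[0,0,-0.1],0],[[0,0,0],0]]'
python3 - <<'E'
from h import *
from rig import capture
import cv2
s=st()
fr=[capture("scene").astype(float) for _ in range(2)]
a=cv2.cvtColor(np.mean(fr,0).astype(np.uint8),cv2.COLOR_RGB2BGR); cv2.imwrite("pics/scene9.png",a)
cv2.imwrite("pics/c9.png",cv2.resize(a[250:345,143:243],None,fx=6,fy=6,interpolation=3))
E
```

```text
clock: 13.35
eef_pos: [0.4918, 0.352, 0.0749]
tcp_rot: [-0.421, 0.569, -0.568, 0.42]
contact_force: [1.7, 0.5, -6.8]
grip_width: 0.0616
t 13.35 pos [0.4918 0.352  0.0749] zax [ 0.956 -0.293 -0.   ] yaw_open -0.297 down [-0.001 -0.    -1.   ] F [ 1.7  0.5 -6.8] M [ 0.31 -0.18 -0.04] w 0.0616 j [ 0.01  0.46 -0.84  1.7   0.37  1.15 -1.23]
clock: 13.65
eef_pos: [0.492, 0.3521, 0.0738]
tcp_rot: [0.421, -0.568, 0.569, -0.42]
contact_force: [-2.1, -2.4, 4.4]
grip_width: 0.0614
t 13.65 pos [0.492  0.3521 0.0738] zax [ 0.956 -0.293  0.001] yaw_open -0.2972 down [ 0.    -0.001 -1.   ] F [-2.1 -2.4  4.4] M [-0.43  0.89  0.07] w 0.0614 j [ 0.01  0.46 -0.84  1.7   0.37  1.15 -1.23]
```

View pics/c9.png

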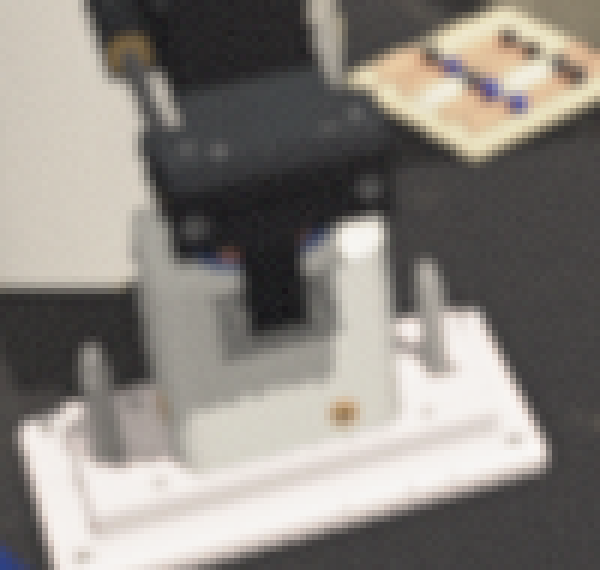

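Both pins now stand up through the foot at crop (95,400) and (432,315), the foot lies on the plate, and the force turned upward as it bottomed out. I'll press a little harder to be sure, then release and rise.

```bash
python3 -m pendant '[[[0,0,-0.2],0],[[0,0,-0.2],0],[[0,0,0],0],[[0,0,0],0]]'
python3 -c "
from h import *
st()"
python3 -m pendant '[[[0,0,0.2],0],[[0,0,0.15],0],[[0,0,0],0],[[0,0,0],0],[[0,0,0],0],[[0,0,0],0],[[0,0,0],0],[[0,0,0],0],[[0,0,0],0],[[0,0,0],0]]' 8.7
python3 - <<'E'
from h import *
from rig import capture
import cv2
s=st()
a=cv2.cvtColor(capture("scene"),cv2.COLOR_RGB2BGR); cv2.imwrite("pics/scene10.png",a)
cv2.imwrite("pics/c10.png",cv2.resize(a[250:345,143:243],None,fx=6,fy=6,interpolation=3))
E
```

```text
clock: 14.15
eef_pos: [0.4921, 0.3521, 0.0736]
tcp_rot: [0.42, -0.568, 0.569, -0.42]
contact_force: [-7.8, -9.8, 28.9]
grip_width: 0.0615
t 14.15 pos [0.4921 0.3521 0.0736] zax [ 0.956 -0.293  0.002] yaw_open -0.2978 down [ 0.001 -0.002 -1.   ] F [-7.8 -9.8 28.9] M [-1.69  3.16  0.3 ] w 0.0615 j [ 0.01  0.46 -0.84  1.7   0.37  1.15 -1.23]
clock: 15.15
eef_pos: [0.492, 0.3521, 0.0717]
tcp_rot: [0.421, -0.568, 0.568, -0.421]
contact_force: [-0.8, 0.2, -0.2]
grip_width: 0.0869
t 15.15 pos [0.492  0.3521 0.0717] zax [ 0.956 -0.293  0.   ] yaw_open -0.297 down [ 0. -0. -1.] F [-0.8  0.2 -0.2] M [ 0.01 -0.1  -0.03] w 0.0869 j [ 0.01  0.46 -0.84  1.7   0.37  1.15 -1.23]
```

View pics/c10.png

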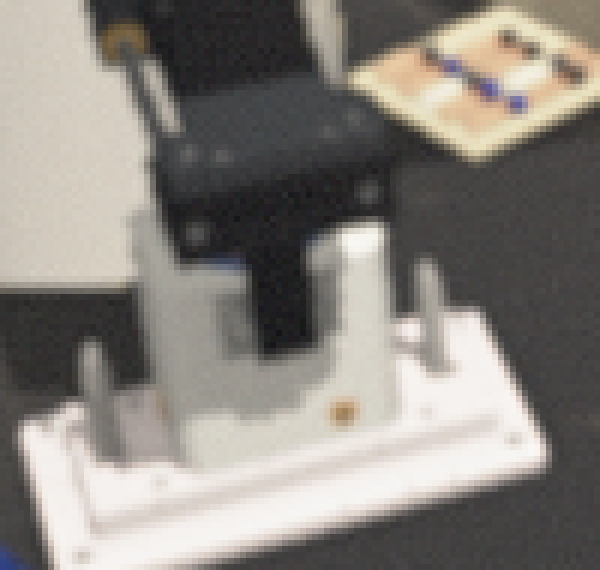

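```bash
python3 -m pendant '[[[0,0,1],0],[[0,0,1.2],0],[[0,0,1.0],0],[[0,0,0],0],[[0,0,0],0]]'
python3 - <<'E'
from h import *
from rig import capture
import cv2
s=st()
a=cv2.cvtColor(capture("scene"),cv2.COLOR_RGB2BGR); cv2.imwrite("pics/scene11.png",a)
cv2.imwrite("pics/c11.png",cv2.resize(a[235:330,143:243],None,fx=6,fy=6,interpolation=3))
for z in(.111,.124,.141):print(z,((proj("scene",[.4917,.3517,z])[0]-[143,235])*6).round())
for d in(-1,1):print("tip",((proj("scene",s["eef_pos"]+d*.05*np.array([.956,-.293,0])+[0,0,.013])[0]-[143,235])*6).round())
E
```

```text
clock: 15.7
eef_pos: [0.4923, 0.3522, 0.1043]
tcp_rot: [0.42, -0.568, 0.569, -0.421]
contact_force: [0.6, -0.3, -0.8]
grip_width: 0.0871
t 15.7 pos [0.4923 0.3522 0.1043] zax [ 0.956 -0.293  0.001] yaw_open -0.2972 down [ 0.001  0.    -1.   ] F [ 0.6 -0.3 -0.8] M [-0.02 -0.03  0.01] w 0.0871 j [ 0.02  0.43 -0.86  1.67  0.34  1.2  -1.21]
0.111 [247. 314.]
0.124 [243. 284.]
0.141 [237. 245.]
tip [273. 370.]
tip [216. 233.]
```

View pics/c11.png

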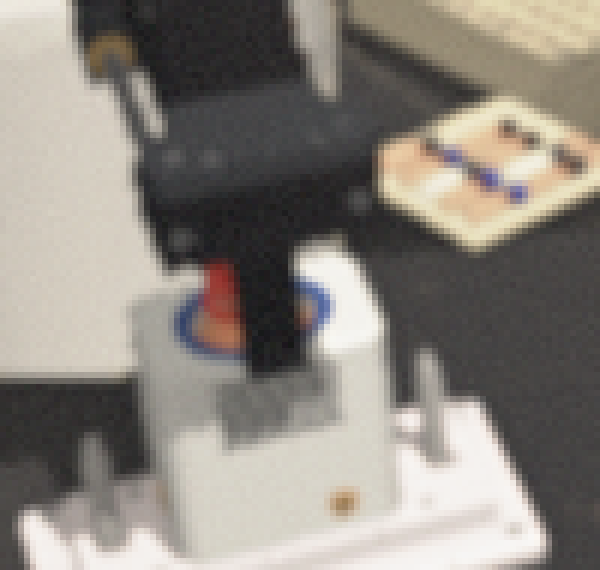

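The bottle has risen: red cap at crop (220,290) and the brown shoulder above the blue ring. The fingers straddle the cap, so I'll grip it.

```bash
python3 -m pendant '[[[0,0,0],0],[[0,0,0],0],[[0,0,0],0],[[0,0,0],0],[[0,0,0],0],[[0,0,0],0],[[0,0,0],0],[[0,0,0],0],[[0,0,0],0],[[0,0,0],0]]' 2.4 30
python3 -c "
from h import *
st()"
python3 -m pendant '[[[0,0,0.5],0],[[0,0,0.5],0],[[0,0,0],0]]'
python3 - <<'E'
from h import *
from rig import capture
import cv2
s=st()
a=cv2.cvtColor(capture("scene"),cv2.COLOR_RGB2BGR); cv2.imwrite("pics/scene12.png",a)
cv2.imwrite("pics/c12.png",cv2.resize(a[225:330,143:243],None,fx=5,fy=5,interpolation=3))
E
```

```text
clock: 16.75
eef_pos: [0.4921, 0.352, 0.1037]
tcp_rot: [0.42, -0.568, 0.569, -0.421]
contact_force: [-0.1, -0.2, 0.9]
grip_width: 0.0301
t 16.75 pos [0.4921 0.352  0.1037] zax [ 0.956 -0.293  0.   ] yaw_open -0.297 down [ 0. -0. -1.] F [-0.1 -0.2  0.9] M [ 0.01 -0.11  0.01] w 0.0301 j [ 0.02  0.43 -0.86  1.67  0.34  1.2  -1.21]
clock: 17.05
eef_pos: [0.4924, 0.3525, 0.1147]
tcp_rot: [0.42, -0.568, 0.569, -0.421]
contact_force: [0.1, 0.8, -0.7]
grip_width: 0.0299
t 17.05 pos [0.4924 0.3525 0.1147] zax [ 0.956 -0.293  0.001] yaw_open -0.297 down [ 0.001  0.001 -1.   ] F [ 0.1  0.8 -0.7] M [ 0.02 -0.05  0.02] w 0.0299 j [ 0.03  0.42 -0.86  1.66  0.33  1.22 -1.21]
```

View pics/c12.png

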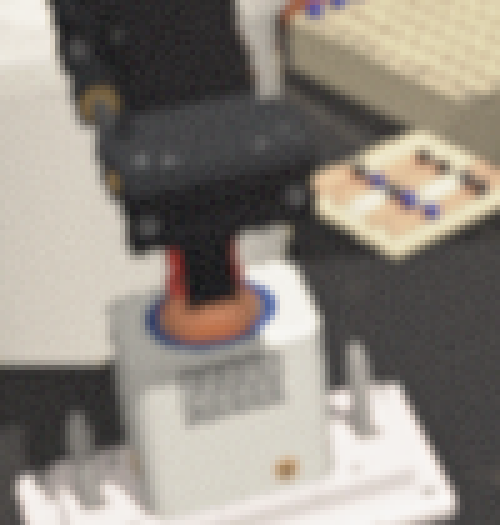

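```bash
python3 -m pendant '[[[0,0,1],0],[[0,0,1.5],0],[[0,0,1.5],0],[[0,0,1.5],0],[[0,0,1.5],0],[[0,0,1.5],0],[[0,0,1],0],[[0,0,0],0],[[0,-1,0],0],[[-0.2,-1.5,0],0]]'
python3 -m pendant '[[[-0.2,-2.5,0],0.02],[[-0.2,-2.5,0],0.02],[[-0.2,-3,0],0.02],[[-0.2,-3,0],0.02],[[-0.2,-3,0],0.02],[[-0.2,-3,0],0.02],[[-0.2,-3,0],0.02],[[-0.2,-3,0],0.02],[[-0.2,-3,0],0.02],[[-0.2,-3,0],0.02]]'
python3 -m pendant '[[[-0.2,-3,0],0.02],[[-0.2,-3,0],0.02],[[-0.2,-3,0],0],[[0,-3,0],0],[[0,-3,0],0],[[0,-2.5,0],0],[[0,-2,0],0],[[0,-1.5,0],0],[[0,-1,0],0],[[0,0,0],0]]'
python3 - <<'E'
from h import *
from rig import capture
import cv2
s=st()
for n in("scene","top"): cv2.imwrite(f"pics/{n}13.png",cv2.cvtColor(capture(n),cv2.COLOR_RGB2BGR))
E
```

```text
clock: 18.1
eef_pos: [0.4893, 0.3266, 0.2076]
tcp_rot: [-0.422, 0.568, -0.568, 0.42]
contact_force: [0.3, -0.2, -1.7]
grip_width: 0.03
clock: 19.1
eef_pos: [0.4688, 0.0349, 0.2078]
tcp_rot: [-0.476, 0.524, -0.523, 0.475]
contact_force: [1.1, -0.8, -1.4]
grip_width: 0.0306
clock: 20.1
eef_pos: [0.4634, -0.1841, 0.2082]
tcp_rot: [-0.485, 0.515, -0.514, 0.485]
contact_force: [0.6, -0.3, -0.7]
grip_width: 0.0301
t 20.1 pos [ 0.4634 -0.1841  0.2082] zax [ 0.998 -0.059 -0.001] yaw_open -0.059 down [-0.001  0.    -1.   ] F [ 0.6 -0.3 -0.7] M [-0.   -0.12  0.01] w 0.0301 j [ 0.8   0.02 -0.48  1.8   0.01  1.32  0.26]
```

View pics/scene13.png

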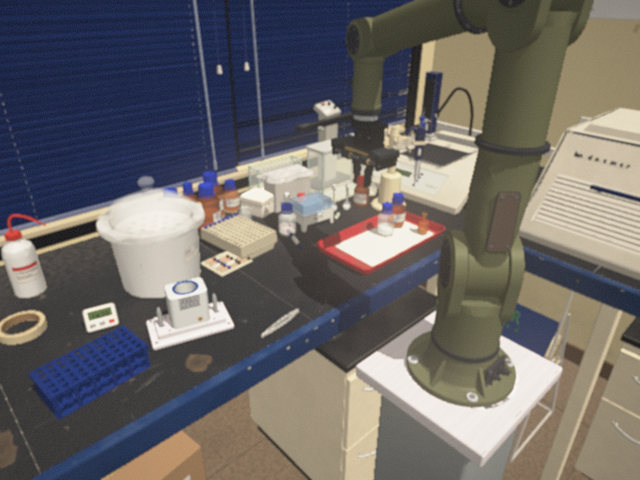

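View pics/top13.png

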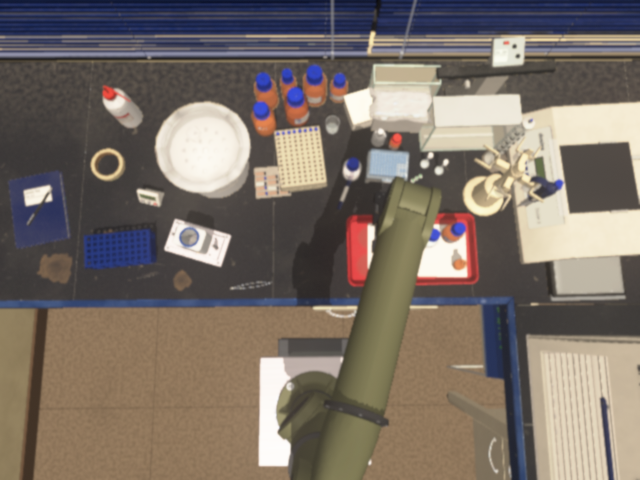

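The holder stays seated at scene (187,305), and the bottle hangs at scene (362,190) above the empty tray half. Lowering.

```bash
python3 -m pendant '[[[0,0,-1],0],[[0,0,-2],0],[[0,0,-2.5],0],[[0,0,-2.5],0],[[0,0,-2.5],0],[[0,0,-2],0],[[0,0,-1],0],[[0,0,-0.5],0],[[0,0,0],0],[[0,0,0],0]]'
python3 - <<'E'
from h import *
from rig import capture
import cv2
s=st()
a=cv2.cvtColor(capture("scene"),cv2.COLOR_RGB2BGR); cv2.imwrite("pics/scene14.png",a)
cv2.imwrite("pics/c14.png",cv2.resize(a[170:280,310:450],None,fx=5,fy=5,interpolation=3))
b=s["eef_pos"]
for z in(b[2]-.047,.002):print(z,((proj("scene",[b[0],b[1],z])[0]-[310,170])*5).round())
E
```

```text
clock: 21.2
eef_pos: [0.4648, -0.1831, 0.0696]
tcp_rot: [0.485, -0.513, 0.515, -0.486]
contact_force: [0.6, -0.2, -1.4]
grip_width: 0.0301
t 21.2 pos [ 0.4648 -0.1831  0.0696] zax [ 0.998 -0.057  0.002] yaw_open -0.0567 down [ 0.002 -0.001 -1.   ] F [ 0.6 -0.2 -1.4] M [-0.   -0.07  0.02] w 0.0301 j [ 0.78  0.15 -0.49  1.97  0.08  1.04  0.2 ]
0.022568312159409104 [236. 390.]
0.002 [235. 421.]
```

View pics/c14.png

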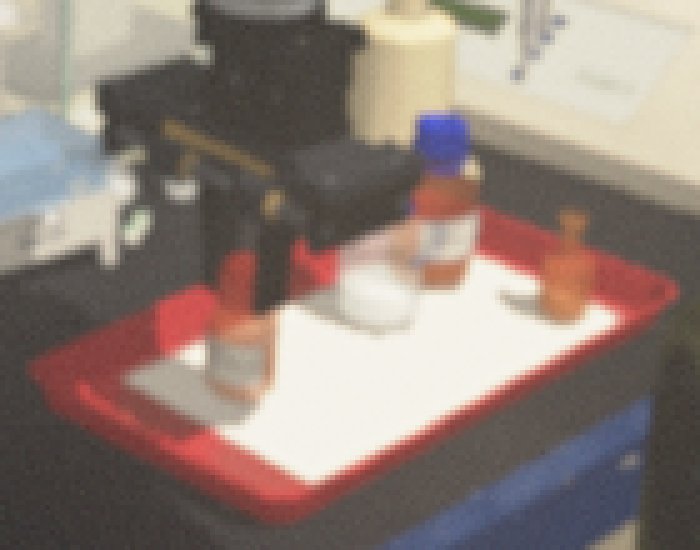

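Bottle base is at crop (240,395), where the model puts it at z≈0.022. Everything's clear of it. Lowering gently to contact.

```bash
python3 -m pendant '[[[0,0,-0.5],0],[[0,0,-0.5],0],[[0,0,-0.5],0],[[0,0,-0.2],0],[[0,0,0],0],[[0,0,0],0]]'
python3 -c "
from h import *
st()"
python3 -m pendant '[[[0,0,-0.1],0],[[0,0,-0.1],0],[[0,0,0],0]]'
python3 -c "
from h import *
st()"
```

```text
clock: 21.85
eef_pos: [0.464, -0.1829, 0.0517]
tcp_rot: [0.486, -0.514, 0.514, -0.486]
contact_force: [0.1, -0.5, -1.2]
grip_width: 0.0299
t 21.85 pos [ 0.464  -0.1829  0.0517] zax [ 0.998 -0.057  0.   ] yaw_open -0.057 down [ 0.  0. -1.] F [ 0.1 -0.5 -1.2] M [ 0.01 -0.14  0.01] w 0.0299 j [ 0.78  0.17 -0.49  1.98  0.1   1.01  0.19]
clock: 22.15
eef_pos: [0.4639, -0.1829, 0.0496]
tcp_rot: [-0.486, 0.514, -0.514, 0.486]
contact_force: [0.1, 0.0, -1.5]
grip_width: 0.0302
t 22.15 pos [ 0.4639 -0.1829  0.0496] zax [ 0.998 -0.057 -0.   ] yaw_open -0.057 down [-0. -0. -1.] F [ 0.1  0.  -1.5] M [ 0.02 -0.11 -0.  ] w 0.0302 j [ 0.77  0.18 -0.49  1.99  0.1   1.    0.19]
```

```bash
python3 -m pendant '[[[0,0,-0.1],0],[[0,0,0],0]]'
python3 -m pendant '[[[0,0,-0.05],0],[[0,0,0],0]]'
python3 -m pendant '[[[0,0,-0.05],0],[[0,0,0],0]]'
```

```text
clock: 22.35
eef_pos: [0.4642, -0.1831, 0.0491]
tcp_rot: [0.486, -0.514, 0.514, -0.486]
contact_force: [-0.0, 0.7, 2.6]
grip_width: 0.0299
clock: 22.55
eef_pos: [0.4644, -0.1831, 0.049]
tcp_rot: [0.486, -0.514, 0.514, -0.486]
contact_force: [-0.9, 0.3, 6.5]
grip_width: 0.03
clock: 22.75
eef_pos: [0.4646, -0.1832, 0.049]
tcp_rot: [0.486, -0.514, 0.515, -0.486]
contact_force: [-1.9, 1.6, 8.5]
grip_width: 0.0303
```

The bottle is on the floor (+8 N). I'll ease off the press, release, and rise straight up.

```bash
python3 -m pendant '[[[0,0,0.1],0],[[0,0,0],0]]'
python3 -m pendant '[[[0,0,0],0],[[0,0,0],0],[[0,0,0],0],[[0,0,0],0],[[0,0,0],0],[[0,0,0],0],[[0,0,0],0],[[0,0,0],0],[[0,0,0],0],[[0,0,0],0]]' 8.0
python3 -m pendant '[[[0,0,1],0],[[0,0,2],0],[[0,0,2.5],0],[[0,0,2.5],0],[[0,0,3],0],[[0,0,3],0],[[0,0,2],0],[[0,3,0],0],[[0,4,0],0],[[0,4,0],0]]'
python3 -m pendant '[[[0,4,0],0],[[0,4,0],0],[[0,3,0],0],[[0,2,0],0],[[0,0,0],0],[[0,0,0],0]]'
python3 - <<'E'
from h import *
from rig import capture
import cv2
s=st()
for n in("scene","top"): cv2.imwrite(f"pics/{n}15.png",cv2.cvtColor(capture(n),cv2.COLOR_RGB2BGR))
a=cv2.imread("pics/scene15.png");t=cv2.imread("pics/top15.png")
cv2.imwrite("pics/c15.png",np.hstack([cv2.resize(a[180:300,310:450],None,fx=4,fy=4,interpolation=3)[:,:400*2-400+100],cv2.resize(a[265:350,140:240],None,fx=3,fy=5.647,interpolation=3)]))
cv2.imwrite("pics/c15.png",cv2.resize(a[180:350,140:450],None,fx=2.5,fy=2.5,interpolation=3))
cv2.imwrite("pics/c15t.png",cv2.resize(t[190:300,160:490],None,fx=2.4,fy=2.4,interpolation=3))
E
```

```text
clock: 22.95
eef_pos: [0.4643, -0.1831, 0.0491]
tcp_rot: [0.485, -0.514, 0.514, -0.486]
contact_force: [-0.2, -0.2, 4.7]
grip_width: 0.0303
clock: 23.95
eef_pos: [0.464, -0.1829, 0.0487]
tcp_rot: [0.486, -0.514, 0.514, -0.486]
contact_force: [-0.5, 0.3, -0.4]
grip_width: 0.0797
clock: 24.95
eef_pos: [0.4641, -0.0719, 0.2097]
tcp_rot: [0.485, -0.514, 0.515, -0.485]
contact_force: [0.8, 0.1, 0.1]
grip_width: 0.0798
clock: 25.55
eef_pos: [0.464, 0.0566, 0.2092]
tcp_rot: [0.486, -0.513, 0.514, -0.486]
contact_force: [-0.1, 0.3, 0.3]
grip_width: 0.0799
t 25.55 pos [0.464  0.0566 0.2092] zax [ 0.998 -0.056  0.001] yaw_open -0.0564 down [ 0.001 -0.001 -1.   ] F [-0.1  0.3  0.3] M [-0.09 -0.09  0.02] w 0.0799 j [ 0.59 -0.06 -0.73  1.86 -0.04  1.32 -0.19]
```

View pics/c15.png

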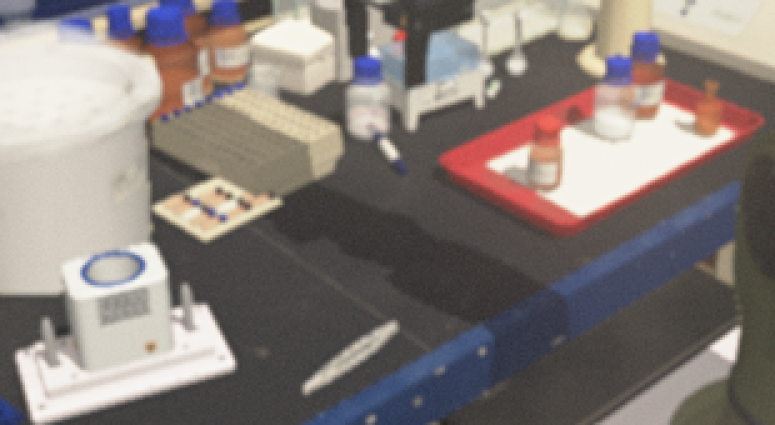

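View pics/c15t.png

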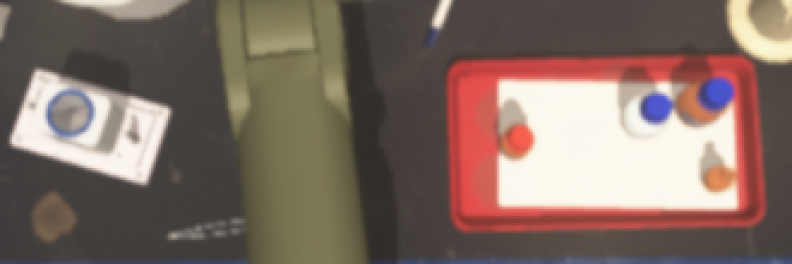

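The red-capped bottle stands upright in the tray at crop (546,150). The bystanders haven't moved, and the holder sits empty and flat on the stand with both pins showing. I'll do one numeric check, then hand in.

```bash
python3 - <<'E'
from h import *
from rig import manip
print("ring home pred",proj("scene",[.4917,.3517,.111])[0].round(1),"seen",[140+113/2.5,180+267/2.5])
print("cap top pred",proj("top",[.464,-.183,.086])[0].round(1),"seen",[160+518/2.4,190+137/2.4])
print(manip.sign_off())
E
```

```text
ring home pred [184.2 287.3] seen [185.2, 286.8]
cap top pred [377.4 246. ] seen [375.83333333333337, 247.08333333333334]
the job is handed in; nothing more can be done
None
```

I set the holder on the knock-out stand and lifted the bottle out by its cap. The bottle now stands upright in the empty half of the red tray. The job was handed in at about 26 s, against the 58 s limit.

- **Pressing home:** both pins came up through the foot without side load. I pressed until the wrist read about 29 N upward with no further travel, and the bottle rose as it should.
- **Last checks:** the holder's ring and the bottle's cap are each within about 2 pixels of where they should be. In the last pictures the holder sits flat on the stand with both pins showing, the bottle is upright, the tray bottles are where they were, and the arm is clear of everything.
- **What disagreed:** the fingertips were about 13 mm above the reported TCP, not 17 mm below it as described. Because of this, my first try at gripping the holder closed on air just above it. I corrected for the offset using the camera, and the later contacts agreed with it.

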